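# Run a bored runner block round a bent guide rod to its stop

## Task

Take the aluminium runner block (the bored one on the wider foot), thread it onto the free end of the bent guide rod and slide it along the rod, turning it to follow the bend, until it sits fully home against the stop collar. Let go of it so that it hangs there on the rod, foot down, at rest. Leave the steel spacer block, the spray bottle and the rivet tool where they are.

Things in the scene. Friction and masses are not known exactly. Their poses are not given: they have to be found in the camera images.
- runner: Loose aluminium block, about 0.2 kg, standing on the table. Body 34 mm long (x), 40 mm wide (y), from 8 to 58 mm height, on a foot 34 x 56 x 8 mm. An 18 mm bore runs right through along x, 33 mm above the underside; either end may lead. Origin: centre of the underside, z up. Grip from above across the 40 mm width. Hung on the rod, its bore centre lies about 3 mm below the rod's axis.
- runner_bore (a point): Centre of the runner's bore, mid-length, 33 mm above the middle of its underside. Same axes as the runner.
- guide: Fixed fixture with a level bent steel rod, 12 mm thick, its axis 120 mm above the table. Origin: on the table below the bend's centre, z up. In its frame (x, y mm) the rod's axis runs from the free end (-120, -60) along +y to (-120, 0), round a quarter circle about the origin to (0, 120), then along +x to the stop collar's face (50, 120). It is held only behind the collar.
- guide_tip (a point): The rounded free end of the rod, on its axis. Axes of the guide body (as all guide points); the runner is threaded on here moving along the guide's +y.
- guide_lead (a point): Point on the rod's axis 30 mm in from the free end, in the straight lead (rod along the guide's y).
- guide_bend (a point): Point on the rod's axis midway round the bend (rod halfway between the guide's y and x).
- guide_stop (a point): Centre of the stop collar's face (34 mm disc), on the rod's axis, which runs along the guide's x here. With the runner home its bore centre is 17 mm short of this along x. Behind the collar: a 36 mm clamp block, top 143 mm above the table, on a post with a base plate 12 mm thick.
- spacer: Bystander: plain solid steel block 50 x 40 x 30 mm (x, y, z) without bore or foot, loose on the table on the same side as the runner. Origin: centre of underside.
- spray: Bystander: orange bottle 68 mm in diameter with a white trigger spray head, 202 mm high, standing loose on the table. Origin: centre of underside.
- rivet_tool: Bystander: green and black pneumatic rivet tool lying on the table, body 48 mm thick and 205 mm long along its x (from -65 to 140 mm), grip to +y as far as 125 mm. Origin: on the table below the body.
Things that resemble listed ones, but are neither listed nor needed, are in the scene too. What is shaped like the runner but pink or turquoise is not meant.

How it is judged (in metres and radians):
On the way, in this order (a step that is already met when the one before it is completed fails the run):
1. the runner is threaded on the rod's straight lead (distance between runner_bore and guide_lead below 0.02 m), for 0.05 s.
2. the runner passes the middle of the bend (distance between runner_bore and guide_bend below 0.02 m), for 0.05 s.
At the end, for the whole second after the job is handed in: The runner is on the rod within 4 mm of touching the stop collar's face, bore in line with the rod (within 0.2 rad), hanging foot down (within 0.35 rad of upright), released and at rest (x of runner_bore in the frame of guide between 0.029 and 0.037 m and y of runner_bore in the frame of guide between 0.113 and 0.127 m and z of runner_bore in the frame of guide between 0.112 and 0.125 m and angle between the x axis of runner and the x axis of guide, either way round below 0.2 rad and angle between runner's own z axis and vertical below 0.35 rad and linear speed of runner below 0.02 m/s).
It fails at once if the spacer block is moved by more than 20 mm (distance of spacer from where it was at the start of the episode above 0.02 m).
It fails at once if the spray bottle is moved by more than 20 mm (distance of spray from where it was at the start of the episode above 0.02 m).
It fails at once if the rivet tool is moved by more than 20 mm (distance of rivet_tool from where it was at the start of the episode above 0.02 m).
It fails at once if the spray bottle is tipped (angle between spray's own z axis and vertical above 0.3 rad).
It also fails if it takes over 61 s, if anything falls off the work surface, if the arm or the gripper's body presses on something with over 40 N, if the wrist force passes 120 N, or if a joint passes its speed limit or range.

## Robot

A 7-joint arm with a two-finger parallel gripper is mounted at the origin on the work surface. World frame = base frame: x ahead of the robot, y to its left, z up, the work surface at z = 0. Lengths are in m, angles in degrees, forces in N, time in s.
With the tool pointing down it reaches from about 0.4 to 0.875 m from the base axis. Payload 4.4 kg.
Tool frame: the origin (TCP) lies between the finger pads; the fingertips stand 25 mm ahead of it and the grasp point (between the pads) lies 6 mm ahead of it; z points along the fingers, y is the line along which they close (so a half turn about z gives the same grasp; the last joint's range is limited). The gripper opens to 85 mm and grips with 20 to 120 N. Pads are 22 mm wide; open, the fingers measure 114 mm over their backs; the gripper's body (76 mm by 85 mm) begins 54 mm behind the grasp point. The pads swing forward as they close: fully open they stand 13 mm farther back than shut.
Start: joints at [62.407, 36.005, 2.206, 86.941, -1.547, 57.084, -1.146], TCP at [0.263, -0.595, 0.256] pointing down, gripper open.
Joint ranges: [-175.42, 175.42], [-21.48, 121.26], [-71.46, 75.88], [10.55, 141.38], [-63.04, 243.04], [13.31, 113.54], [-168.57, 168.57]. Speed limits (degrees/s): [147.25, 147.25, 180, 180, 180, 180, 180].

## Interface

Orientations are given as a 3x3 rotation matrix whose columns are the frame's x, y, z axes.
In Python, from bench import robot, cams, finish_job, telemetry gives the robot as it stands. Calls block until the motion is done:
- robot.move_to(position, orientation): joint-space move of the TCP to a pose.
- robot.move_l(position, orientation=None, speed=0.15, guard=None): straight line of the TCP; orientation=None keeps the orientation; speed is the mean speed in m/s. With guard (N) it stops when the force on the tool has changed by that much, and returns True; else False.
- robot.goto_joints(angles): joint-space move.
- robot.gripper_open() and robot.gripper_close(squeeze=None): open the fingers fully, or close them until they stop; squeeze is the grip in N (None keeps the last).
- robot.pause(seconds).
- robot.inverse_kinematics(position, orientation): joint angles nearest the present ones, or None.
- cams.read_camera(name): name is "scene" or "top" or "wrist"; returns the picture (480x640x3 uint8, red, green, blue); there is no depth.
- cams.camera_params(name): a dict with "fx", "fy", "cx", "cy" (pixels), "cam_to_world" (4x4, takes a point from camera to world coordinates); the wrist camera has in their place "tool_from_camera" (4x4, takes a point from camera to tool coordinates, whose origin is the TCP and whose axes are the flange's). Camera axes: x right, y down, z forward; pixel columns grow to the right and rows downward; lengths in m; the calibration is good to about 2 mm. A picture is of the moment at which its call begins: read the wrist's pose just before it. camera_params takes no time and is no camera call.
A pose or a line that the arm cannot do raises robot.IKError and nothing moves.
- finish_job(): hands the job in; it is judged then, once.
Readings, each from a call of its own:
- telemetry.read_clock(): time.
- telemetry.read_q(): joint angles.
- telemetry.read_dq(): joint speeds.
- telemetry.read_effort(): joint torques, N m.
- telemetry.read_position(): TCP position.
- telemetry.read_ee_rot(): TCP orientation.
- telemetry.read_wrist_force(): force on the tool from outside, world axes, zero at the start.
- telemetry.read_moment(): the same for the moment, N m.
- telemetry.read_opening(): finger opening in m.
- telemetry.read_grip_force(): force on a finger pad.
Only numpy, scipy, OpenCV 4.12 (cv2) and the standard library are available. Lean on these libraries where they do the work, as an engineer would, in place of code of your own. Each camera call takes 0.05 s, during which the arm holds its last target. There are 200 camera calls.

## Working session

There is one attempt and no reset: what is moved stays moved. The work goes in short steps, each a Python script; the robot and the scene stay as the last script left them, time stands still between calls to the robot, and variables do not carry over. Pictures are saved under pics/ and viewed, at most 10 in all, crops included, and the job is handed in when it is done.

```bash
ls; mkdir -p pics; python3 - <<'E'
from bench import robot,cams,telemetry
import cv2,numpy as np
np.set_printoptions(precision=4,suppress=True)
for n in("scene","top"):
    im=cams.read_camera(n); cv2.imwrite(f"pics/{n}0.png",im[:,:,::-1]); print(n,cams.camera_params(n))
print(cams.camera_params("wrist"),telemetry.read_clock(),telemetry.read_ee_rot())
E
```

```text
pics
scene {'fx': 523.9353033863557, 'fy': 523.9353033863557, 'cx': 325.2078813592529, 'cy': 235.2924170452771, 'cam_to_world': array([[ 0.0062,  0.6613, -0.7501,  1.3836],
       [ 0.9999, -0.0112, -0.0017,  0.0367],
       [-0.0095, -0.7501, -0.6613,  0.9085],
       [ 0.    ,  0.    ,  0.    ,  1.    ]])}
top {'fx': 483.961948478765, 'fy': 483.961948478765, 'cx': 323.02753655000237, 'cy': 236.0920771182484, 'cam_to_world': array([[ 0.029 , -0.9917,  0.1254,  0.3547],
       [-0.9995, -0.0306, -0.0111,  0.0287],
       [ 0.0149, -0.1251, -0.992 ,  1.115 ],
       [ 0.    ,  0.    ,  0.    ,  1.    ]])}
{'fx': 409.2527313034628, 'fy': 409.2527313034628, 'cx': 317.0572903278731, 'cy': 244.54208554378326, 'tool_from_camera': array([[ 0.0001, -0.9452, -0.3265,  0.0838],
       [ 1.    ,  0.    ,  0.0004,  0.0008],
       [-0.0004, -0.3265,  0.9452, -0.1181],
       [ 0.    ,  0.    ,  0.    ,  1.    ]])} 0.1 [[ 0.9148  0.4039 -0.0007]
 [ 0.4039 -0.9148  0.0016]
 [-0.     -0.0017 -1.    ]]
```

View pics/top0.png

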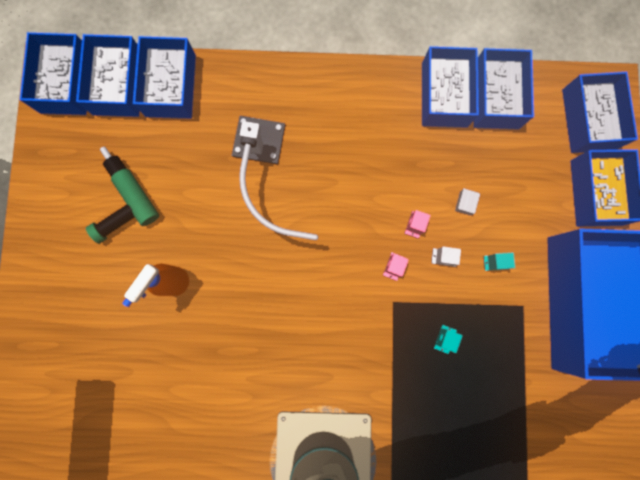

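View pics/scene0.png

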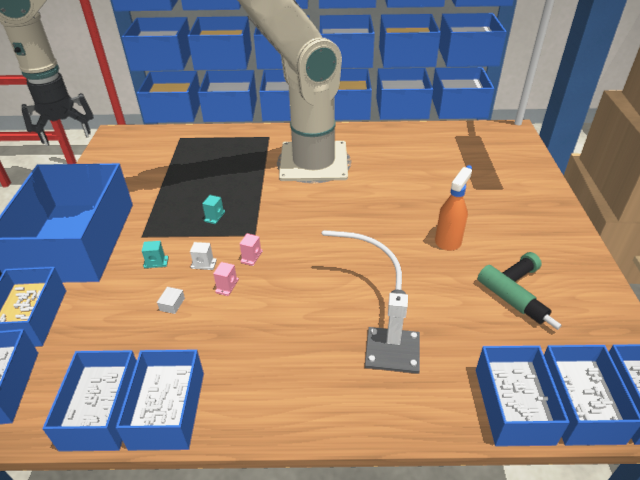

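The top view shows the runner, silver with its foot, at about (447,256). The spacer is at (468,201), the rod tip at (316,237) and the clamp block at about (248,130). The scene view shows the runner at (202,255) with its bore facing the camera, and the rod tip at (323,233).

```bash
cat > h.py <<'E'
import cv2,numpy as np
from bench import robot,cams,telemetry
np.set_printoptions(precision=4,suppress=True)
def ray(P,uv,T=None):
    T=P["cam_to_world"] if T is None else T
    uv=np.atleast_2d(uv).astype(float)
    d=np.c_[(uv[:,0]-P["cx"])/P["fx"],(uv[:,1]-P["cy"])/P["fy"],np.ones(len(uv))]@T[:3,:3].T
    return T[:3,3],d
def plane(P,uv,z,T=None):
    o,d=ray(P,uv,T); return (o+d*((z-o[2])/d[:,2])[:,None])[:,:2]
def rz(a): return np.array([[np.cos(a),-np.sin(a)],[np.sin(a),np.cos(a)]])
def down(yaw): # tool z down, tool y axis at world angle yaw
    y=np.array([np.cos(yaw),np.sin(yaw),0]); z=np.array([0,0,-1.]); return np.c_[np.cross(y,z),y,z]
def path(n=200):  # rod centreline in guide frame
    a=np.linspace(np.pi,np.pi/2,n)
    return np.r_[np.c_[np.full(n//2,-.12),np.linspace(-.06,0,n//2)],.12*np.c_[np.cos(a),np.sin(a)],np.c_[np.linspace(0,.05,n//2),np.full(n//2,.12)]]
E
python3 - <<'E'
from h import *
t=cv2.imread("pics/top0.png");s=cv2.imread("pics/scene0.png")
hs=cv2.cvtColor(t,cv2.COLOR_BGR2HSV)
m=((hs[...,1]<70)&(hs[...,2]>120)).astype(np.uint8)*255
m2=m[100:300,200:520]
P=cams.camera_params("top")
n,l,st,c=cv2.connectedComponentsWithStats(m[100:300,200:520])
for i in range(1,n):
    if st[i,4]>30: print(i,st[i],c[i]+[200,100])
a=cv2.resize(t[225:285,380:520],(560,240),interpolation=cv2.INTER_CUBIC)
b=cv2.resize(t[110:260,220:340],None,fx=2.2,fy=2.2,interpolation=cv2.INTER_CUBIC)
bm=cv2.cvtColor(cv2.resize(m[110:260,220:340],None,fx=2.2,fy=2.2),cv2.COLOR_GRAY2BGR)
am=cv2.cvtColor(cv2.resize(m[225:285,380:520],(560,240)),cv2.COLOR_GRAY2BGR)[:,120:380]
o=np.zeros((600,800,3),np.uint8);o[:240,:560]=a;o[:240,560:800]=am[:,:240]
o[250:580,:264]=b;o[250:580,270:534]=bm
e=cv2.resize(s[230:300,170:260],(260,202),interpolation=cv2.INTER_CUBIC);o[250:452,538:798]=e
cv2.imwrite("pics/crop1.png",o)
print(plane(P,[[447,256]],.058),plane(P,[[316,237]],.12),plane(P,[[248,130]],.143))
E
```

```text
1 [231   0  39  13 489] [450.407  105.8057]
2 [287   0  33  15 472] [503.2903 106.661 ]
3 [ 39  17  21  22 346] [248.3873 128.3757]
8 [75 23  7  8 43] [278.0465 126.2558]
12 [ 40  43  78  97 764] [263.466 201.627]
13 [33 45  8  8 48] [236.6667 148.8542]
15 [257  89  23  25 409] [467.8998 200.9487]
16 [232 147  29  19 451] [446.204  255.8027]
[[ 0.4527 -0.2569]] [[0.4782 0.032 ]] [[0.6948 0.18  ]]
```

View pics/crop1.png

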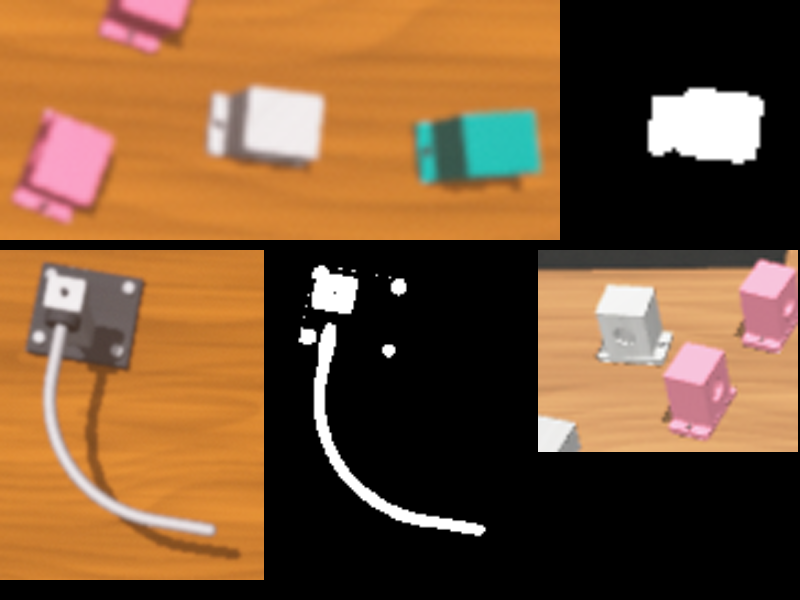

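The crop shows the runner's bright top face with corners near (442,247), (461,248), (460,265) and (441,264). Its darker side wall and foot lie to the left, so the bore runs along image-vertical. The rod mask is clean from the tip at (317,237) to the collar at about (247,147). Next I fit both shapes and check them with the second camera.

```bash
cat > fit.py <<'E'
from h import *
from scipy.optimize import least_squares
from scipy.spatial import cKDTree
t=cv2.imread("pics/top0.png");s=cv2.imread("pics/scene0.png")
kd=cKDTree(path(800))
def fitguide(pts,x0):
    f=lambda p:kd.query((pts-p[:2])@rz(p[2]))[0]
    r=least_squares(f,x0,loss="soft_l1",f_scale=.002); return r.x,np.sqrt((f(r.x)**2).mean())
def rod(img,roi,seed):
    hs=cv2.cvtColor(img,cv2.COLOR_BGR2HSV); m=((hs[...,1]<70)&(hs[...,2]>120)).astype(np.uint8)
    k=np.zeros_like(m); x,y,X,Y=roi; k[y:Y,x:X]=m[y:Y,x:X]
    n,l,st,c=cv2.connectedComponentsWithStats(k); i=1+np.argmax(st[1:,4]); v,u=np.nonzero(l==i); return np.c_[u,v],st[i]
for nm,img,roi in(("top",t,(235,145,330,250)),("scene",s,(318,225,405,291))):
    P=cams.camera_params(nm); uv,st=rod(img,roi,0); pts=plane(P,uv,.120); x,e=fitguide(pts,[.6,.08,-.1])
    q=(pts-x[:2])@rz(x[2]); print(nm,st,"guide",x,"deg",np.rad2deg(x[2]),"rms",e,"min y (tip)",q[:,1].min(),"max x",q[:,0].max(),"tipw",x[:2]+rz(x[2])@[-.12,-.06],"stop",x[:2]+rz(x[2])@[.05,.12])
def runner(nm,img,roi,thr,z):
    P=cams.camera_params(nm); x,y,X,Y=roi; g=img[y:Y,x:X].min(2)
    m=(g>thr).astype(np.uint8); n,l,st,c=cv2.connectedComponentsWithStats(m); i=1+np.argmax(st[1:,4]); v,u=np.nonzero(l==i)
    (c,sz,a)=cv2.minAreaRect((plane(P,np.c_[u+x,v+y],z)*1000).astype(np.float32)); print(nm,thr,st[i],"c",np.array(c),"size",sz,"ang",a)
for th in(165,180,195): runner("top",t,(425,235,475,275),th,.058)
for th in(165,180,195,210): runner("scene",s,(185,235,220,275),th,.058)
print(t[255,430:466].min(1)); print(s[240:262,200].min(1))
E
python3 fit.py
```

```text
top [240 145  78  95 757] guide [ 0.605   0.0716 -0.1341] deg -7.685824313351767 rms 0.0033125185753656713 min y (tip) -0.05818340318944964 max x 0.04998808780931536 tipw [0.4781 0.0282] stop [0.6706 0.1838]
scene [322 230  81  61 630] guide [ 0.605   0.0682 -0.1231] deg -7.050732814658853 rms 0.004644446515258831 min y (tip) -0.05648201553929307 max x 0.0403229356477182 tipw [0.4786 0.0234] stop [0.6694 0.1812]
top 165 [ 16  12  20  18 294] c [ 454.6426 -264.3149] size (41.45056915283203, 34.894405364990234) ang 84.58698272705078
top 180 [ 16  12  20  17 283] c [ 454.575  -264.2497] size (40.35890579223633, 34.16767883300781) ang 83.57186126708984
top 195 [ 16  12  19  17 262] c [ 454.6039 -263.9817] size (38.85551834106445, 32.91372299194336) ang 83.57719421386719
scene 165 [  5   7  26  28 485] c [ 483.9999 -255.816 ] size (102.43473815917969, 56.05377960205078) ang 13.110576629638672
scene 180 [  5   7  26  28 399] c [ 483.9999 -255.816 ] size (102.43473815917969, 56.05377960205078) ang 13.110576629638672
scene 195 [  5   7  20  11 169] c [ 457.4461 -266.8857] size (40.28804016113281, 35.23651885986328) ang 82.6661605834961
scene 210 [  5   7  20  11 163] c [ 456.8524 -266.8595] size (40.26702880859375, 33.775177001953125) ang 83.10999298095703
[ 54  84 143 173 171 179 169 126 105 105 121 174 219 232 234 236 236 236
 236 236 237 237 237 237 237 236 236 237 234 213 149  79  53  50  49  51]
[106 125 192 244 244 244 244 244 244 243 243 241 222 181 181 181 179 174
 170 169 169 187]
```

Both fits match the given sizes: a 40 x 34 mm top face, and the rod in place to about 2–4 mm across views. Now I check the IK along the whole plan, then take a wrist view of the rod and of the runner.

```bash
cat >> h.py <<'E'
def rodpose(G,s):
    """rod axis point (world xy) and tangent angle at arc length s from the tip"""
    L=.12*np.pi/2
    if s<.06: p,a=[-.12,-.06+s],np.pi/2
    elif s<.06+L: b=(s-.06)/.12; p,a=[-.12*np.cos(b),.12*np.sin(b)],np.pi/2-b
    else: p,a=[s-.06-L,.12],0.
    return np.array(G[:2])+rz(G[2])@p,a+G[2]
def tcp_T(): 
    T=np.eye(4);T[:3,:3]=telemetry.read_ee_rot();T[:3,3]=telemetry.read_position();return T
S_HOME=.06+.12*np.pi/2+.033
E
python3 - <<'E'
from h import *
G=[.605,.0705,-.130]; R=np.array([.4556,-.2652]); ry=np.deg2rad(83.5)-np.pi
IK=robot.inverse_kinematics
print("pick",IK([*R,.05],down(ry)),IK([*R,.2],down(ry)))
for s in(-.06,0,.06,.15,.2,S_HOME):
    p,a=rodpose(G,s); print(s,p,IK([*p,.13],down(a-np.pi/2)))
P=cams.camera_params("wrist")
vp=np.array(G[:2])+rz(G[2])@[-.07,-.06]; V=[*vp,.32]; Rv=down(G[2]); 
T=np.eye(4);T[:3,:3]=Rv;T[:3,3]=V;C=np.linalg.inv(T@P["tool_from_camera"])
for s in(0,.06,.15,.298):
    q=C[:3,:3]@np.r_[rodpose(G,s)[0],.12]+C[:3,3];print("px",P["fx"]*q[0]/q[2]+P["cx"],P["fy"]*q[1]/q[2]+P["cy"])
robot.move_to(V,Rv)
T=tcp_T();im=cams.read_camera("wrist");cv2.imwrite("pics/w1.png",im[:,:,::-1]);np.save("w1.npy",T)
robot.move_to([*R,.22],down(ry))
T=tcp_T();im2=cams.read_camera("wrist");cv2.imwrite("pics/w2.png",im2[:,:,::-1]);np.save("w2.npy",T)
print(telemetry.read_clock())
o=np.hstack([cv2.resize(im,(400,300)),cv2.resize(im2,(400,300))]);cv2.imwrite("pics/w12.png",o[:,:,::-1])
E
```

```text
pick [ 23.0024  45.026    6.3244 115.032  -12.8041  20.5873 -57.0076] [ 20.8721  30.6369   9.2463 110.1466  -7.3529  39.7765 -61.9905]
-0.06 [ 0.4705 -0.0329] [  8.926   34.003  -12.0313 121.2098  15.3169  26.1863 -22.3506]
0 [0.4782 0.0266] [  1.1779  34.3273 -11.1842 120.1321  14.0669  26.745  -28.1569]
0.06 [0.486  0.0861] [ -5.9949  35.0658 -10.6835 117.959   13.0836  28.066  -33.8105]
0.15 [0.5285 0.163 ] [-19.0375  38.1216  -1.5407 109.0097   1.7516  32.891  -72.1409]
0.2 [0.5725 0.186 ] [-23.223   41.2303   4.1    101.2727  -4.4243  37.6524 -90.9253]
0.2814955592153876 [0.6533 0.1852] [ -24.2439   46.925    10.8089   88.0972  -10.9746   46.0184 -106.5939]
px 253.4561253489997 213.70223165041588
px 249.42673528417814 136.48846340969874
px 289.808578969172 13.933213619734033
px 497.2312967349749 -51.57692242662287
3.775
```

View pics/w12.png

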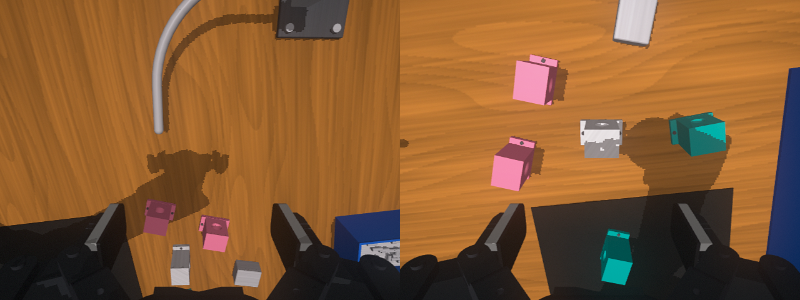

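The left wrist view shows the rod tip at about (255,211) full scale, with the rod curving up to (300,0). The right view shows the silver runner below the open hand, between the fingers. I refine the rod pose from the wrist view.

```bash
cat > fit2.py <<'E'
from h import *
from scipy.optimize import least_squares
from scipy.spatial import cKDTree
kd=cKDTree(path(800)); P=cams.camera_params("wrist")
def wfit(png,npy,G,n=(0,260)):
    im=cv2.imread(png);hs=cv2.cvtColor(im,cv2.COLOR_BGR2HSV);T=np.load(npy)@P["tool_from_camera"]
    m=((hs[...,1]<60)&(hs[...,2]>70)).astype(np.uint8)
    vv,uu=np.mgrid[:480,:640];pl=plane(P,np.c_[uu.ravel(),vv.ravel()],.12,T)
    q=(pl-G[:2])@rz(G[2]);near=(kd.query(q)[0]<.015).reshape(480,640)&(vv<n[1])
    k,l,st,c=cv2.connectedComponentsWithStats(m*near.astype(np.uint8));i=1+np.argmax(st[1:,4]);v,u=np.nonzero(l==i)
    pts=plane(P,np.c_[u,v],.12,T)
    f=lambda p:kd.query((pts-p[:2])@rz(p[2]))[0]
    r=least_squares(f,G,loss="soft_l1",f_scale=.002).x;q=(pts-r[:2])@rz(r[2])
    ld=q[(q[:,1]<0)&(q[:,1]>-.055)]
    print(st[i],"G",r,"rms",np.sqrt((f(r)**2).mean()),"tip y",q[:,1].min(),"lead width",np.ptp(ld[:,0]),"tipw",rodpose(r,0)[0],"stop",rodpose(r,S_HOME)[0])
    return r
if __name__=="__main__": wfit("pics/w1.png","w1.npy",[.605,.0705,-.130])
E
python3 fit2.py
```

```text
[ 243    0   77  215 3721] G [ 0.6057  0.0672 -0.1339] rms 0.0033501041595545367 tip y -0.058200671921013795 lead width 0.012012405246977345 tipw [0.4788 0.0237] stop [0.6544 0.1817]
```

The wrist fit gives a lead width of 12.0 mm and agrees with the other views to under 1 mm across the lead. Now I grasp the runner and carry it to the pre-thread pose.

```bash
python3 - <<'E'
from h import *
G=[.6057,.0680,-.1339]; R=np.array([.4556,-.2652]); ry=np.deg2rad(83.5)-np.pi
robot.move_l([*R,.09],down(ry),speed=.15)
print(robot.move_l([*R,.048],speed=.06,guard=8))
robot.gripper_close(70)
print("open",telemetry.read_opening(),telemetry.read_grip_force(),telemetry.read_position(),telemetry.read_wrist_force())
robot.move_l([*R,.24],speed=.2)
p,a=rodpose(G,-.05)
robot.move_to([*p,.24],down(a-np.pi/2))
robot.move_l([*p,.135],speed=.15)
robot.pause(.2)
T=tcp_T();im=cams.read_camera("wrist");cv2.imwrite("pics/w3.png",im[:,:,::-1]);np.save("w3.npy",T)
s=cams.read_camera("scene");cv2.imwrite("pics/s3.png",s[:,:,::-1])
print(T,p,telemetry.read_clock(),telemetry.read_opening(),telemetry.read_wrist_force(),telemetry.read_moment())
o=np.hstack([cv2.resize(im,(400,300)),cv2.resize(s[170:320,250:450],(400,300),interpolation=cv2.INTER_CUBIC)]);cv2.imwrite("pics/v3.png",o[:,:,::-1])
E
python3 -c "
from fit2 import *
wfit('pics/w3.png','w3.npy',[.6057,.0672,-.1339],(0,300))"
```

```text
False
open 0.03917151521710745 71.13722741603851 [ 0.456  -0.2656  0.0485] [ 0.2162 -0.3697  4.4857]
[[ 0.1339  0.991   0.0018  0.4727]
 [ 0.991  -0.1339 -0.0001 -0.0251]
 [ 0.0001  0.0018 -1.      0.1358]
 [ 0.      0.      0.      1.    ]] [ 0.4721 -0.025 ] 9.3417 0.03899450727714602 [ 0.9936  0.4633 -1.7363] [ 0.016  -0.0378  0.0361]
[ 293    0   41  209 7807] G [ 0.605   0.0662 -0.1424] rms 0.003367101230791509 tip y -0.05927011306330592 lead width 0.01189192540097804 tipw [0.4777 0.0238] stop [0.6547 0.1803]
```

View pics/v3.png

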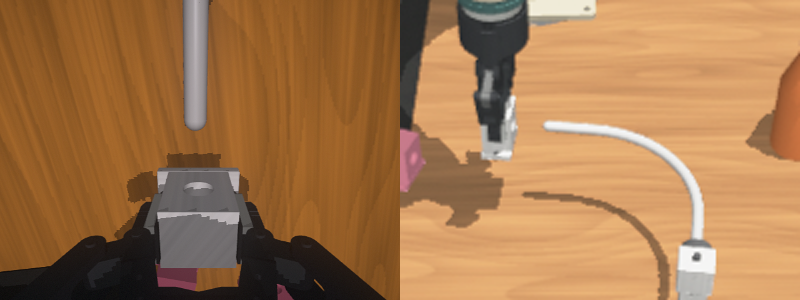

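The wrist view shows the runner gripped square, with its bore at about (318,300) full scale and the rod tip at about (312,205). That is roughly 1–1.5 mm sideways. The scene view shows the runner level with the rod, so I correct for the offset and thread it on with force feedback.

```bash
cat > slide.py <<'E'
from h import *
import json,os
G=[.6049,.0669,-.138]; DZ=.0148
F0=np.array([.99,.46,-1.74])
def load(): return np.array(json.load(open("off.json"))) if os.path.exists("off.json") else np.array([-.0004,0,0])
def slide(ss,guard=20,speed=.05,k=1.5e-4,dmax=.004,show=1):
    off=load()   # world xyz offset, integrates the side force (perpendicular to the rod)
    for i,s in enumerate(ss):
        p,a=rodpose(G,s); t=np.array([np.cos(a),np.sin(a),0])
        hit=robot.move_l(np.r_[p,.120+DZ]+off,down(a-np.pi/2),speed=speed,guard=guard)
        F=telemetry.read_wrist_force()-F0; Ft=F@t; Fs=F-Ft*t; M=telemetry.read_moment()
        if i%show==0 or hit: print(f"s={s:.3f} along={Ft:.1f} side={Fs@[-t[1],t[0],0]:.1f} z={Fs[2]:.1f} Mz={M[2]:.2f} off={off} hit={hit}")
        off=off+np.clip(k*Fs,-.001,.001); off=np.clip(off,-.01,.01)
        if hit: break
    json.dump(list(off),open("off.json","w")); print("clock",telemetry.read_clock(),telemetry.read_position()); return hit
E
python3 - <<'E'
from slide import *
slide([-.03,-.02,-.01,0,.01,.02,.03],guard=12)
T=tcp_T();im=cams.read_camera("wrist");s=cams.read_camera("scene")
cv2.imwrite("pics/w4.png",im[:,:,::-1]);np.save("w4.npy",T)
o=np.hstack([cv2.resize(im,(400,300)),cv2.resize(s[170:320,250:450],(400,300),interpolation=cv2.INTER_CUBIC)]);cv2.imwrite("pics/v4.png",o[:,:,::-1])
E
```

```text
s=-0.030 along=-0.2 side=1.1 z=-1.0 Mz=-0.02 off=[-0.0004  0.      0.    ] hit=False
s=-0.020 along=-0.5 side=1.0 z=-0.2 Mz=0.01 off=[-0.0006  0.     -0.0002] hit=False
s=-0.010 along=-1.4 side=0.8 z=-0.3 Mz=0.03 off=[-0.0007  0.     -0.0002] hit=False
s=0.000 along=-1.3 side=1.6 z=-0.6 Mz=-0.01 off=[-0.0008  0.0001 -0.0002] hit=False
s=0.010 along=-1.0 side=0.1 z=-0.3 Mz=-0.03 off=[-0.0011  0.0001 -0.0003] hit=False
s=0.020 along=-0.6 side=0.9 z=-0.3 Mz=0.00 off=[-0.0011  0.0001 -0.0004] hit=False
s=0.030 along=-0.8 side=0.3 z=-0.7 Mz=0.03 off=[-0.0012  0.0001 -0.0004] hit=False
clock 11.975 [0.4807 0.0543 0.1344]
```

View pics/v4.png

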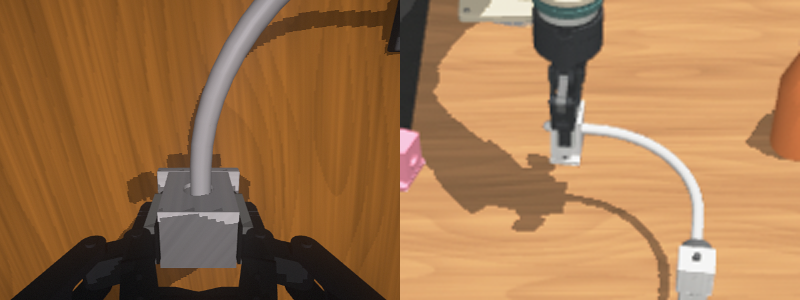

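The runner is threaded on the rod with no contact force: the rod enters the bore at about (322,305). I slide it round the bend with a small force deadband and stop short of the collar.

```bash
sed -i 's/np.clip(k\*Fs,-.001,.001)/np.clip(k*Fs*(np.linalg.norm(Fs)>2),-.001,.001)/' slide.py
python3 - <<'E'
from slide import *
hit=slide(list(np.arange(.038,.262,.008)),guard=15,show=2)
T=tcp_T();im=cams.read_camera("wrist");s=cams.read_camera("scene")
cv2.imwrite("pics/w5.png",im[:,:,::-1]);np.save("w5.npy",T)
o=np.hstack([cv2.resize(im,(400,300)),cv2.resize(s[190:370,300:440],(400,300),interpolation=cv2.INTER_CUBIC)]);cv2.imwrite("pics/v5.png",o[:,:,::-1])
E
```

```text
s=0.038 along=-0.9 side=1.3 z=-1.3 Mz=0.01 off=[-0.0012  0.0001 -0.0005] hit=False
s=0.054 along=-1.2 side=0.2 z=-0.2 Mz=0.00 off=[-0.0012  0.0001 -0.0005] hit=False
s=0.070 along=-0.4 side=0.6 z=-0.3 Mz=0.02 off=[-0.0012  0.0001 -0.0005] hit=False
s=0.086 along=-1.0 side=0.9 z=-0.4 Mz=-0.03 off=[-0.0012  0.0001 -0.0005] hit=False
s=0.102 along=-1.2 side=1.5 z=0.5 Mz=-0.06 off=[-0.0012  0.0001 -0.0005] hit=False
s=0.118 along=-1.6 side=0.5 z=0.0 Mz=0.06 off=[-0.0012  0.0001 -0.0005] hit=False
s=0.134 along=-0.4 side=1.3 z=-1.1 Mz=-0.04 off=[-0.0012  0.0001 -0.0005] hit=False
s=0.150 along=-1.3 side=0.8 z=0.0 Mz=-0.03 off=[-0.0012  0.0001 -0.0005] hit=False
s=0.166 along=-0.8 side=0.1 z=-0.8 Mz=0.01 off=[-0.0012  0.0001 -0.0005] hit=False
s=0.182 along=-1.0 side=-0.6 z=-0.6 Mz=0.04 off=[-0.0012  0.0001 -0.0005] hit=False
s=0.198 along=-0.8 side=0.1 z=0.1 Mz=0.03 off=[-0.0012  0.0001 -0.0005] hit=False
s=0.214 along=-0.8 side=-0.7 z=0.4 Mz=-0.05 off=[-0.0012  0.0001 -0.0005] hit=False
s=0.230 along=-0.1 side=-0.5 z=-0.6 Mz=-0.01 off=[-0.0012  0.0001 -0.0005] hit=False
s=0.246 along=-1.5 side=-1.4 z=-0.6 Mz=0.07 off=[-0.0012  0.0001 -0.0005] hit=False
clock 20.7083 [0.6259 0.1849 0.1343]
```

View pics/v5.png

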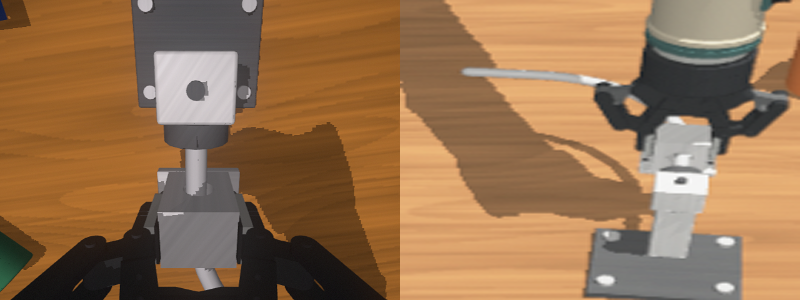

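The wrist view shows the runner straight on the final leg. The collar face is at about (312,235), roughly 20 mm ahead of it. I advance slowly under guard until it touches.

```bash
python3 - <<'E'
from slide import *
off=load()
hit=slide([.272,.300],guard=6,speed=.02)
pos=telemetry.read_position(); q=(pos[:2]-off[:2]-G[:2])@rz(G[2]); print("x in guide est",q)
E
```

```text
s=0.272 along=-0.7 side=-0.6 z=-1.3 Mz=0.05 off=[-0.0012  0.0001 -0.0005] hit=False
s=0.300 along=-0.5 side=-0.6 z=-0.3 Mz=-0.01 off=[-0.0012  0.0001 -0.0005] hit=True
clock 22.625 [0.6544 0.1809 0.1331]
x in guide est [0.0346 0.1197]
```

```bash
python3 - <<'E'
from slide import *
p,a=rodpose(G,.2815); t=np.array([np.cos(a),np.sin(a),0]); Rm=telemetry.read_ee_rot()
pos=telemetry.read_position(); z=.120+DZ-.0005
c=np.r_[pos[:2],z]
print("hit",robot.move_l(c+.006*t,down(a-np.pi/2),speed=.015,guard=9))
pos=telemetry.read_position();F=telemetry.read_wrist_force()-F0
print(pos,"x adv",(pos-c)@t,"F along",F@t,F)
d=np.r_[pos[:2],z-.0025]
print("down",robot.move_l(d,down(a-np.pi/2),speed=.02,guard=8),telemetry.read_position(),telemetry.read_wrist_force()-F0)
robot.gripper_open(); robot.pause(.3)
print(telemetry.read_opening(),telemetry.read_wrist_force(),telemetry.read_clock())
im=cams.read_camera("wrist");s=cams.read_camera("scene");cv2.imwrite("pics/s6.png",s[:,:,::-1])
o=np.hstack([cv2.resize(im,(400,300)),cv2.resize(s[190:370,300:440],(400,300),interpolation=cv2.INTER_CUBIC)]);cv2.imwrite("pics/v6.png",o[:,:,::-1])
E
```

```text
hit True
[0.655  0.1811 0.1327] x adv 0.0005863452031941835 F along -1.0192993957727907 [-1.1419 -0.812   4.608 ]
down False [0.6552 0.1812 0.1326] [-1.8294 -0.9942  7.7972]
0.08534125914661737 [-0.0687  0.1742 -0.482 ] 24.075
```

View pics/v6.png

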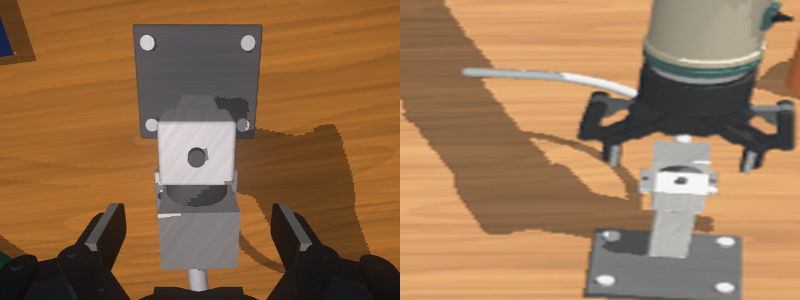

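The fingers are open. The runner hangs foot down with its rear edge at about (315,340), right at the collar. The earlier stop showed mainly vertical force, so I regrasp lightly and nudge it in small steps to confirm the collar contact.

```bash
python3 - <<'E'
from slide import *
p,a=rodpose(G,.2815); t=np.array([np.cos(a),np.sin(a),0]); R0=down(a-np.pi/2)
robot.gripper_close(40)
c=telemetry.read_position(); F1=telemetry.read_wrist_force(); c[2]+=.0005
print("grip F",F1,telemetry.read_opening())
for d in np.arange(.001,.009,.001):
    robot.move_l(c+d*t,R0,speed=.01); robot.pause(.1)
    F=telemetry.read_wrist_force()-F1; pos=telemetry.read_position()
    print(f"cmd {d:.3f} act {(pos-c)@t:.4f} along {F@t:.1f} z {pos[2]:.4f} Fz {F[2]:.1f}")
    if F@t<-8: break
robot.move_l(c+(d-.001)*t,R0,speed=.01)
print("F before release",telemetry.read_wrist_force()-F1)
robot.gripper_open(); robot.pause(.3)
pos=telemetry.read_position();print(pos,(pos[:2]-G[:2])@rz(G[2]),telemetry.read_clock())
np.save("w7.npy",tcp_T());im=cams.read_camera("wrist");cv2.imwrite("pics/w7.png",im[:,:,::-1])
E
```

```text
grip F [-0.4598 -0.3928  0.1859] 0.03943102603171871
cmd 0.001 act 0.0000 along -2.4 z 0.1319 Fz -1.2
cmd 0.002 act 0.0001 along -6.1 z 0.1319 Fz -0.3
cmd 0.003 act 0.0001 along -7.8 z 0.1319 Fz 2.0
cmd 0.004 act 0.0001 along -10.0 z 0.1319 Fz 3.4
F before release [-7.1171  1.3943  1.4902]
[0.658  0.1808 0.1323] [0.037  0.1201] 27.1417
```

A 10 N push moved the runner no further, so it is firmly against the collar. I retreat straight up and check it.

```bash
python3 - <<'E'
from slide import *
pos=telemetry.read_position()
print(robot.move_l(pos+[0,0,.10],speed=.08,guard=15)); robot.pause(.5)
im=cams.read_camera("wrist");s=cams.read_camera("scene");robot.pause(.5);s2=cams.read_camera("scene")
print(telemetry.read_clock(),"motion px",np.abs(s.astype(int)-s2)[240:330,330:430].max())
o=np.hstack([cv2.resize(im,(400,300)),cv2.resize(s2[190:370,300:440],(400,300),interpolation=cv2.INTER_CUBIC)]);cv2.imwrite("pics/v8.png",o[:,:,::-1])
E
```

```text
False
29.7417 motion px 54
```

View pics/v8.png

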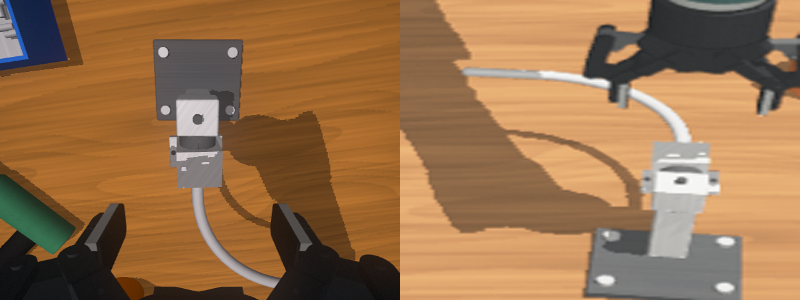

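The runner hangs on the rod against the collar at about (318,250) in the wrist view, clear of the fingers. A small frame difference suggests it may still be swinging, so I wait until it is still.

```bash
python3 - <<'E'
from h import *
f=[]
robot.pause(2)
for i in range(5):
    f.append(cams.read_camera("wrist").astype(int)); robot.pause(.35)
box=np.s_[200:310,265:365]
print([int((np.abs(b-a)[box].max(2)>25).sum()) for a,b in zip(f,f[1:])],telemetry.read_clock())
cv2.imwrite("pics/w9.png",cv2.resize(f[-1].astype(np.uint8)[180:320,240:400,::-1],(640,560),interpolation=cv2.INTER_CUBIC))
E
```

```text
[0, 0, 0, 0] 33.7417
```

View pics/w9.png

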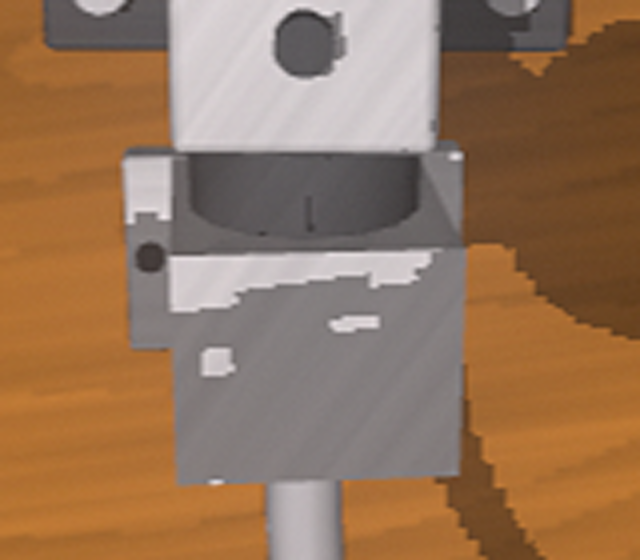

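The runner is still and about 0.06 rad from upright. The gap to the collar comes out below 1 mm: the disc edge at row 235 against the block edge at row 250 is explained by their 5 mm height difference. I hand in the job.

```bash
python3 -c "
from bench import finish_job
print(finish_job())"
```

```text
the job is handed in; nothing more can be done
None
```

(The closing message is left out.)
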